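# Put the turned master away in its box and put the lid on

## Task

Put the turned wooden master (round foot with a narrow stem on top) standing upright in the open plywood box, then close the box with the lid that fits it, the larger of the two, so that it sits down flat all round. Set both down rather than dropping them, and leave the small lid where it lies.

Things in the scene. Friction and masses are not known exactly. Their poses are not given: they have to be found in the camera images.
- master: Turned wooden master, loose, 90 g, upright: round foot 60 mm across, 12 mm thick, tapering to a stem 26 mm across from 24 to 50 mm above the origin; grip the stem from any side. Origin: centre of its underside; z up. In a row nearest the robot with a plain cylinder (48 mm across) and a pointed cone of the same wood, 52 mm high, centres at least 110 mm away; the order changes.
- box: Open-topped plywood box, fixed to the bench, level, empty at the start: outside 150 mm along its x, 190 mm along its y, 78 mm high; walls and floor 8 mm thick (inside 134 by 174 mm, inner floor 8 mm above the origin). Origin: centre of its underside, on the bench; z up.
- lid: Larger lid, loose, 300 g: panel 160 (x) by 200 (y) by 10 mm; under it a strip frame 114 by 154 mm, 12 mm deep, enters the box mouth with 10 mm to spare all round; long side along the box's long side, either way round. Origin: centre of the frame's underside, 66 mm above the box's origin when closed. Bar handle on top, along y: 20 mm wide, 90 long, 18 high, its middle 48 mm above the origin.
- small_lid: Smaller square lid of another box, 110 by 110 mm, loose, 140 g, not needed. One lid lies left of the box, one right, either way about, both handle up on the bench. Origin: centre of its underside, on the bench. Bar handle along y, 20 mm wide, 80 mm long, its top 57 mm above the origin.

How it is judged:
On the way:
1. the master stands upright on the floor of the box and is let go (x of master in the frame of box between -0.045 and 0.045 m and y of master in the frame of box between -0.065 and 0.065 m and z of master in the frame of box between 0.002 and 0.016 m and angle between master's own z axis and vertical below 0.18 rad and contact force between the fingers and master below 0.3 N and linear speed of master below 0.05 m/s), for 0.2 s.
At the end, for the whole second after the job is handed in: The master stands on the floor of the box, within 10 degrees of upright. The larger lid is seated in the mouth: panel on the rim within 4 mm, level within 3 degrees, within 20 mm of centred and 15 degrees of square (its frame sees to both). Both are at rest (x of master in the frame of box between -0.045 and 0.045 m and y of master in the frame of box between -0.065 and 0.065 m and z of master in the frame of box between 0.002 and 0.016 m and angle between master's own z axis and vertical below 0.18 rad and horizontal distance between lid and box below 0.02 m and z of lid in the frame of box between 0.061 and 0.07 m and angle between lid's own z axis and vertical below 0.06 rad and angle between the x axis of lid and the x axis of box, either way round below 0.26 rad and linear speed of each of master, lid below 0.03 m/s); the robot touches nothing.
It fails at once if the master is dropped (falls freely by more than about 30 mm) (linear speed of master above 0.8 m/s and contact force between the fingers and master below 0.3 N).
It fails at once if the lid is dropped (falls freely by more than about 30 mm) (linear speed of lid above 0.8 m/s and contact force between the fingers and lid below 0.3 N).
It fails at once if the small lid is moved more than 40 mm (distance of small_lid from where it was at the start of the episode above 0.04 m).
It also fails if it takes over 54 s, if anything falls off the work surface, if the arm or the gripper's body presses on something with over 40 N, if the wrist force passes 120 N, or if a joint passes its speed limit or range.

## Robot

A 6-joint arm with a two-finger parallel gripper is mounted at the origin on the work surface. World frame = base frame: x ahead of the robot, y to its left, z up, the work surface at z = 0. Lengths are in m, angles in rad, forces in N, time in s.
With the tool pointing down it reaches from about 0.25 to 0.775 m from the base axis. Payload 4 kg.
Tool frame: the origin (TCP) lies at the very end of the fingers, on their centre line; the grasp point (between the pads) lies 19 mm behind it (robot.tcp_to_grasp is the distance from the TCP to the grasp point, in m); z points along the fingers, y is the line along which they close (so a half turn about z gives the same grasp; the last joint's range is limited). The gripper opens to 94 mm and grips with 3 to 60 N. Pads are 16 mm wide; open, the fingers measure 119 mm over their backs; the gripper's body (75 mm by 177 mm) begins 78 mm behind the grasp point.
Start: joints at [-1.269, 0.087, 1.371, -0, 1.684, -0.103], TCP at [0.217, -0.506, 0.206] pointing down, gripper open.
Joint ranges: [-3.1, 3.1], [-0.76, 2.03], [0.27, 2.55], [-1.08, 4.22], [0.17, 2.65], [-2.57, 2.57]. Speed limits (rad/s): [2.79, 2.79, 3.14, 3.14, 3.14, 3.14].

## Interface

Orientations are given as [roll, pitch, yaw] about the fixed x, y, z axes, in that order (R = Rz(yaw) Ry(pitch) Rx(roll)).
In Python, from bench import robot gives the robot as it stands.
- The arm moves only by the tool advance, called after "Emit:" as name(argument=value, ...), one argument or row to a line, values as JSON. Schema: {"type":"object","properties":{"rows":{"type":"array","items":{"type":"array","items":{"type":"number"},"minItems":5,"maxItems":5},"minItems":1,"maxItems":20},"only":{"type":"string"},"quiet":{"type":"boolean"},"lines":{"type":"string"}},"required":["rows"],"additionalProperties":false}. rows is a list of rows, 1 to 20 of them, each of 5 numbers: the finger opening in m, then dx, dy, dz in m, then a turn about the tool's z in rad; each row shifts and turns the commanded pose from where the row before left it, along the tool's axes as they then stand; what a row does not reach is not made up. A row lasts 1/12 s, in which the tool goes at most 0.0417 m and 0.125 rad, less where a joint would pass 70% of its speed; a pose out of reach is approached as far as the arm can. The fingers move at their own pace and stop on an object; the grip force is fixed at half the most. Time passes only in rows, so rows that do not move let the fingers close. The tool returns the time, the measured TCP pose, the force, the opening and the grip force at its end. only (a regular expression) keeps the lines of the reply that match it, lines (a string "A,B") keeps lines A to B, and quiet returns only ok. Input that does not fit is refused with a message, and nothing moves.
- robot.get_obs(): the state, without advancing time (a new reading comes with each control period).
- robot.snapshot(name): name is "side" or "top" or "wrist"; returns a dict with "color" (480x640x3 uint8, blue, green, red), "fx", "fy", "cx", "cy" (pixels), "extrinsics" (4x4, takes a point from world to camera coordinates). Camera axes: x right, y down, z forward; pixel columns grow to the right and rows downward; lengths in m; the calibration is good to about 2 mm. A picture is of the moment at which its call begins. There is no depth.
- robot.close_job(): hands the job in; it is judged then, once.
The state is a dict: "time": time; "joint_positions": joint angles; "qvel": joint speeds; "joint_torque": joint torques, N m; "tool_pos": TCP position; "ee_rot": TCP orientation; "wrist_force": force on the tool from outside, world axes, zero at the start; "wrist_torque": the same for the moment, N m; "width": finger opening in m; "finger_force": force on a finger pad.
Only numpy, scipy, OpenCV 4.12 (cv2) and the standard library are available. Lean on these libraries where they do the work, as an engineer would, in place of code of your own. Each camera call takes 0.05 s, during which the arm holds its last target. There are 200 camera calls.

## Working session

There is one attempt and no reset: what is moved stays moved. The work goes in short steps, Python scripts to look and compute and a tool call to move; the robot and the scene stay as the last step left them, time stands still between calls to the robot, and variables do not carry over. Pictures are saved under pics/ and viewed, at most 10 in all, crops included, and the job is handed in when it is done.

```bash
ls; mkdir -p pics
```

Create h.py:
```python
import cv2,numpy as np,pickle
from bench import robot
def snap(n,f):
    s=robot.snapshot(n); cv2.imwrite('pics/%s.png'%f,s['color']); pickle.dump({k:np.array(s[k]) for k in('fx','fy','cx','cy','extrinsics')},open('pics/%s.pkl'%f,'wb'))
def P(f):
    s=pickle.load(open('pics/%s.pkl'%f,'rb')); K=np.array([[s['fx'],0,s['cx']],[0,s['fy'],s['cy']],[0,0,1.]]); return K,s['extrinsics'][:3]
def onz(f,u,v,z):
    K,E=P(f); R,t=E[:,:3],E[:,3]; d=R.T@np.linalg.solve(K,[u,v,1.]); c=-R.T@t; return c+d*(z-c[2])/d[2]
def tri(f1,p1,f2,p2):
    K1,E1=P(f1);K2,E2=P(f2); X=cv2.triangulatePoints(K1@E1,K2@E2,np.array(p1,float).reshape(2,1),np.array(p2,float).reshape(2,1)); return (X[:3]/X[3]).ravel()
def proj(f,X):
    K,E=P(f); x=K@(E@np.append(X,1)); return x[:2]/x[2]
```

Run:
```python
from h import *
for n in('top','side'): snap(n,n+'0'); print(P(n+'0'))
o=robot.get_obs(); print(o['time'],o['tool_pos'],o['ee_rot'],o['width'])
```

```text
bench.py
pics
(array([[624.22031486,   0.        , 334.04879377],
       [  0.        , 624.22031486, 241.168517  ],
       [  0.        ,   0.        ,   1.        ]]), array([[-0.02356681, -0.99954805, -0.01866265,  0.02535784],
       [-0.98138527,  0.02668956, -0.19018575,  0.53356104],
       [ 0.1905979 ,  0.01383318, -0.98157072,  1.46220716]]))
(array([[461.54348105,   0.        , 315.95837306],
       [  0.        , 461.54348105, 246.67763973],
       [  0.        ,   0.        ,   1.        ]]), array([[-0.83203142, -0.55437442,  0.0198172 ,  0.44580599],
       [-0.43421773,  0.62863075, -0.64519636,  0.28828601],
       [ 0.34522266, -0.54542862, -0.76375974,  1.00164215]]))
0.1 [ 0.21644997 -0.50509604  0.20444191] [-3.13964375e+00 -1.87889801e-04  4.04801862e-01] 0.09397728725872728
```

View pics/top0.png

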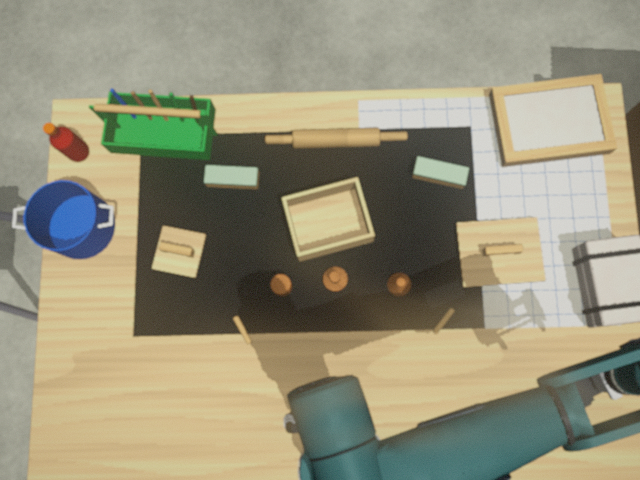

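View pics/side0.png

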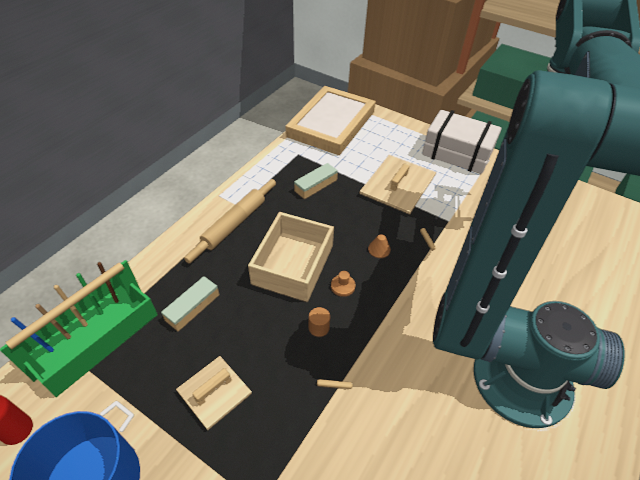

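The top view shows the cylinder at (281,284), the master at (335,278), the cone at (399,284), the box at (328,218), the large lid on the right at (500,250) and the small lid on the left at (180,250). The side view agrees: master at (343,283), box at (291,255), large lid at (399,183). Next I'll enlarge crops to get accurate corners.

Run:
```python
import cv2
a=cv2.imread('pics/top0.png')[170:300,270:550]; cv2.imwrite('pics/tc.png',cv2.resize(a,(784,364),interpolation=cv2.INTER_CUBIC))
a=cv2.imread('pics/side0.png')[150:310,240:450]; cv2.imwrite('pics/sc.png',cv2.resize(a,(735,560),interpolation=cv2.INTER_CUBIC))
```

```text
(no output)
```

View pics/tc.png

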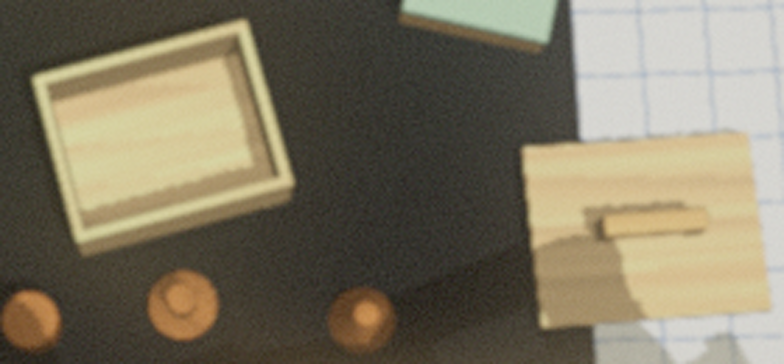

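View pics/sc.png

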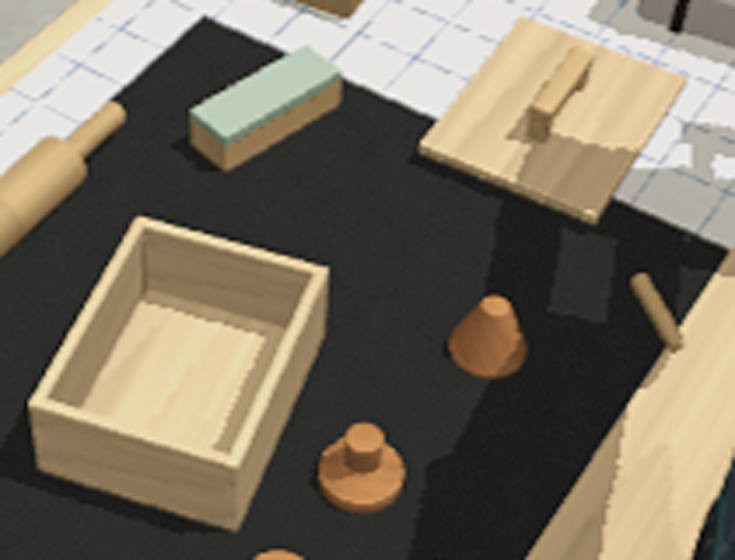

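Create m.py:
```python
from h import *
T=lambda p:(270+(p[0]+.5)/2.8-.5,170+(p[1]+.5)/2.8-.5)
S=lambda p:(240+(p[0]+.5)/3.5-.5,150+(p[1]+.5)/3.5-.5)
np.set_printoptions(precision=4,suppress=True)
box=[((33,76),(33,402)),((248,20),(140,218)),((294,186),(328,268)),((80,242),(238,468))]
lid=[((522,147),(420,148)),((746,133),(525,18)),((770,310),(685,78)),((541,328),(596,218))]
def quad(n,q):
    X=np.array([tri('top0',T(a),'side0',S(b)) for a,b in q]); print(n,X,'mean',X.mean(0))
    print('sides',[np.linalg.norm(X[i]-X[(i+1)%4]) for i in range(4)])
    y=X[0]+X[3]-X[1]-X[2]; x=X[0]+X[1]-X[2]-X[3]
    print('yaw from long(y)',np.arctan2(-y[0],y[1]),'from x',np.arctan2(x[1],x[0]))
    Z=np.array([onz('top0',*T(a),X[:,2].mean()) for a,b in q]);print('top only mean',Z.mean(0))
quad('box',box); quad('lid',lid)
print('stem',tri('top0',T((182,297)),'side0',S((365,434))))
print('handle ctr',tri('top0',T((655,219)),'side0',S((561,80))))
print('handle ends',tri('top0',T((605,225)),'side0',S((541,108))),tri('top0',T((707,214)),'side0',S((583,54))))
print('foot', onz('top0',*T((183,305)),.012),onz('side0',*S((362,472)),.012))
print('small',onz('top0',180,251,.03),'cyl',onz('top0',281,284,.05),'cone',onz('top0',401,282,.05))
```

```bash
python3 m.py
```

```text
box [[ 0.6389  0.135   0.0844]
 [ 0.6867 -0.0512  0.0761]
 [ 0.5391 -0.0852  0.0807]
 [ 0.4954  0.0973  0.0775]] mean [0.59   0.024  0.0797]
sides [np.float64(0.192427592040802), np.float64(0.15154423772216555), np.float64(0.18767103459327278), np.float64(0.1485085184863264)]
yaw from long(y) 0.24332555709961345 from x 0.2409910699950353
top only mean [0.59   0.0241 0.0797]
lid [[ 0.5791 -0.2918  0.0207]
 [ 0.5851 -0.4885  0.0254]
 [ 0.4293 -0.4954  0.0259]
 [ 0.4183 -0.2972  0.0257]] mean [ 0.5029 -0.3932  0.0244]
sides [np.float64(0.19688800001784842), np.float64(0.15598393888659667), np.float64(0.19844342449062322), np.float64(0.16095100317419472)]
yaw from long(y) 0.04304785025352456 from x 0.03901789326431353
top only mean [ 0.5029 -0.3933  0.0244]
stem [0.4487 0.0122 0.0566]
handle ctr [ 0.5053 -0.3942  0.0581]
handle ends [ 0.5011 -0.3505  0.0609] [ 0.5085 -0.4402  0.0536]
foot [0.4478 0.0122 0.012 ] [0.4478 0.0117 0.012 ]
small [0.5239 0.3922 0.03  ] cyl [0.4331 0.1416 0.05  ] cone [ 0.4305 -0.1459  0.05  ]
```

Measurements check out: box rim at 0.080 m with sides of about 190×150 mm, lid panel at 0.024 m with sides of about 198×158 mm, and the stem top at about 0.055 m. I'll line the tool up with the box yaw and go above the master.

Create d.py:
```python
import sys,numpy as np
from scipy.spatial.transform import Rotation as R
from bench import robot
o=robot.get_obs();x,y,z,w=map(float,sys.argv[1:5])
r=R.from_euler('xyz',o['ee_rot']);d=r.inv().apply(np.array([x,y,z])-o['tool_pos'])
print('t',o['time'],'pos',np.round(o['tool_pos'],4),'rpy',np.round(o['ee_rot'],3),'tool d',np.round(d,4),'turn',round(o['ee_rot'][2]-w,4),'F',np.round(o['wrist_force'],1),'w',round(o['width'],4),'ff',np.round(o['finger_force'],1),'q',np.round(o['joint_positions'],2))
```

```text
(no output)
```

Emit:
advance(
  rows=[
    [0.094, 0, 0, 0, 0.08],
    [0.094, 0, 0, 0, 0.083],
    [0.094, 0.025, -0.032, 0, 0],
    [0.094, 0.025, -0.032, 0, 0],
    [0.094, 0.025, -0.032, 0, 0],
    [0.094, 0.025, -0.032, 0, 0],
    [0.094, 0.025, -0.032, 0, 0],
    [0.094, 0.025, -0.032, 0, 0],
    [0.094, 0.025, -0.032, 0, 0],
    [0.094, 0.025, -0.032, 0, 0],
    [0.094, 0.025, -0.032, 0, 0],
    [0.094, 0.025, -0.032, 0, 0],
    [0.094, 0.025, -0.032, 0, 0],
    [0.094, 0.025, -0.032, 0, 0],
    [0.094, 0.025, -0.032, 0, 0],
    [0.094, 0.025, -0.032, 0, 0],
    [0.094, 0, 0, 0, 0],
    [0.094, 0, 0, 0, 0],
  ],
)

```text
time: 1.6
tool_pos: [0.449, 0.015, 0.2047]
ee_rot: [-3.141, 0.002, 0.247]
wrist_force: [-0.2, -0.8, 0.6]
width: 0.0942
finger_force: 0.0
```

```bash
python3 d.py 0.448 0.012 0.10 0.242
```

```text
t 1.6 pos [0.449  0.015  0.2047] rpy [-3.141e+00  2.000e-03  2.470e-01] tool d [-0.0015  0.0027  0.1047] turn 0.0047 F [-0.2 -0.8  0.6] w 0.0942 ff 0.0 q [-0.09 -0.14  1.59 -0.    1.69  1.23]
```

Emit:
advance(
  rows=[
    [0.094, -0.0015, 0.0027, 0.035, 0.005],
    [0.094, 0, 0, 0.04, 0],
    [0.094, 0, 0, 0.04, 0],
    [0.094, 0, 0, 0.03, 0],
    [0.094, 0, 0, 0.02, 0],
    [0.094, 0, 0, 0.01, 0],
    [0.094, 0, 0, 0, 0],
    [0.094, 0, 0, 0, 0],
  ],
)

```text
time: 2.27
tool_pos: [0.4485, 0.0092, 0.031]
ee_rot: [3.141, -0.0, 0.235]
wrist_force: [-0.8, -0.4, 0.6]
width: 0.0941
finger_force: 0.0
```

```bash
python3 d.py 0.448 0.012 0.026 0.242
```

```text
t 2.2667 pos [0.4485 0.0092 0.031 ] rpy [ 3.141 -0.     0.235] tool d [ 0.0002 -0.0029  0.005 ] turn -0.0069 F [-0.8 -0.4  0.6] w 0.0941 ff 0.0 q [-0.11 -0.03  1.85 -0.    1.32  1.23]
```

Emit:
advance(
  rows=[
    [0.094, 0, -0.0015, 0.004, 0],
    [0.094, 0, 0, 0, 0],
    [0.0, 0, 0, 0, 0],
    [0.0, 0, 0, 0, 0],
    [0.0, 0, 0, 0, 0],
    [0.0, 0, 0, 0, 0],
    [0.0, 0, 0, 0, 0],
    [0.0, 0, 0, 0, 0],
    [0.0, 0, 0, 0, 0],
    [0.0, 0, 0, 0, 0],
  ],
)

```text
time: 3.1
tool_pos: [0.448, 0.0117, 0.0264]
ee_rot: [3.142, 0.0, 0.237]
wrist_force: [1.0, -1.0, 0.5]
width: 0.0441
finger_force: 0.0
```

```bash
python3 d.py 0.448 0.012 0.026 0.242; python3 -c "
from h import *
snap('wrist','w1')"
```

```text
t 3.1 pos [0.448  0.0117 0.0264] rpy [3.142 0.    0.237] tool d [ 0.0001 -0.0003  0.0004] turn -0.0051 F [ 1.  -1.   0.5] w 0.0441 ff 0.0 q [-0.1  -0.03  1.86 -0.    1.31  1.23]
```

View pics/w1.png

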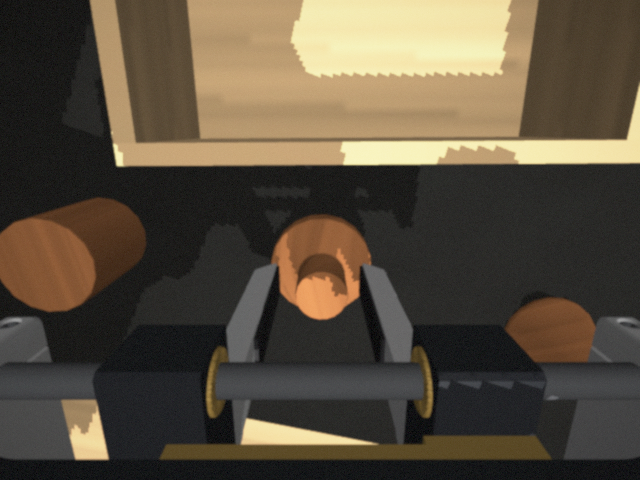

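The fingers, still closing, straddle the stem (top at (321,295), fingertips at (270,265) and (370,265)). The grasp is centred, so I'll finish closing and lift.

Emit:
advance(
  rows=[
    [0, 0, 0, 0, 0],
    [0, 0, 0, 0, 0],
    [0, 0, 0, 0, 0],
    [0, 0, 0, 0, 0],
    [0, 0, 0, 0, 0],
    [0, 0, 0, 0, 0],
    [0, 0, 0, -0.01, 0],
    [0, 0, 0, -0.02, 0],
    [0, 0, 0, -0.04, 0],
    [0, 0, 0, -0.04, 0],
    [0, 0, 0, -0.02, 0],
    [0, 0, 0, 0, 0],
    [0, 0, 0, 0, 0],
  ],
)

```text
time: 4.23
tool_pos: [0.4488, 0.0116, 0.1581]
ee_rot: [3.14, -0.003, 0.237]
wrist_force: [-0.0, -0.5, -0.7]
width: 0.0251
finger_force: 30.0
```

```bash
python3 d.py 0.590 0.024 0.037 0.242
```

```text
t 4.2333 pos [0.4488 0.0116 0.1581] rpy [ 3.14e+00 -3.00e-03  2.37e-01] tool d [0.1398 0.021  0.1215] turn -0.0052 F [-0.  -0.5 -0.7] w 0.0251 ff 30.0 q [-0.1  -0.13  1.68 -0.    1.59  1.23]
```

Emit:
advance(
  rows=[
    [0, 0.035, 0.005, 0, 0],
    [0, 0.035, 0.005, 0, 0],
    [0, 0.035, 0.005, 0, 0],
    [0, 0.035, 0.006, 0, 0],
    [0, 0, 0, 0, 0],
    [0, 0, 0, 0.03, 0],
    [0, 0, 0, 0.03, 0],
    [0, 0, 0, 0.03, 0],
    [0, 0, 0, 0.02, 0],
    [0, 0, 0, 0.005, 0],
    [0, 0, 0, 0, 0],
    [0, 0, 0, 0, 0],
  ],
)

```text
time: 5.23
tool_pos: [0.5887, 0.0241, 0.0414]
ee_rot: [-3.142, 0.0, 0.237]
wrist_force: [0.3, -0.4, -0.7]
width: 0.0254
finger_force: 30.0
```

```bash
python3 d.py 0.590 0.024 0.035 0.242
```

```text
t 5.2333 pos [0.5887 0.0241 0.0414] rpy [-3.142  0.     0.237] tool d [0.0013 0.0004 0.0064] turn -0.0053 F [ 0.3 -0.4 -0.7] w 0.0254 ff 30.0 q [-0.06  0.26  1.5  -0.    1.38  1.28]
```

Emit:
advance(
  rows=[
    [0, 0, 0, 0.003, 0],
    [0, 0, 0, 0.002, 0],
    [0, 0, 0, 0.001, 0],
    [0, 0, 0, 0, 0],
    [0, 0, 0, 0, 0],
  ],
)

```text
time: 5.65
tool_pos: [0.5893, 0.0241, 0.0359]
ee_rot: [3.141, -0.001, 0.237]
wrist_force: [0.5, 0.7, -1.1]
width: 0.0255
finger_force: 30.0
```

```bash
python3 d.py 0.590 0.024 0.034 0.242
```

```text
t 5.65 pos [0.5893 0.0241 0.0359] rpy [ 3.141e+00 -1.000e-03  2.370e-01] tool d [0.0007 0.0003 0.0019] turn -0.0052 F [ 0.5  0.7 -1.1] w 0.0255 ff 30.0 q [-0.06  0.26  1.51 -0.    1.37  1.28]
```

Emit:
advance(
  rows=[
    [0, 0, 0, 0.001, 0],
    [0, 0, 0, 0.001, 0],
    [0, 0, 0, 0, 0],
    [0, 0, 0, 0, 0],
  ],
)

```text
time: 5.98
tool_pos: [0.5896, 0.0241, 0.0345]
ee_rot: [3.141, -0.001, 0.237]
wrist_force: [-1.2, -0.3, 4.7]
width: 0.0255
finger_force: 30.0
```

```bash
python3 d.py 0.590 0.024 0.034 0.242
```

```text
t 5.9833 pos [0.5896 0.0241 0.0345] rpy [ 3.141e+00 -1.000e-03  2.370e-01] tool d [0.0004 0.0002 0.0005] turn -0.0052 F [-1.2 -0.3  4.7] w 0.0255 ff 30.0 q [-0.06  0.27  1.51 -0.    1.36  1.28]
```

The floor is touched (4.7 N up). Release and withdraw.

Emit:
advance(
  rows=[
    [0.07, 0, 0, 0, 0],
    [0.07, 0, 0, 0, 0],
    [0.07, 0, 0, 0, 0],
    [0.07, 0, 0, 0, 0],
    [0.07, 0, 0, 0, 0],
    [0.07, 0, 0, 0, 0],
    [0.07, 0, 0, 0, 0],
    [0.07, 0, 0, 0, 0],
    [0.07, 0, 0, 0, 0],
    [0.07, 0, 0, -0.01, 0],
    [0.07, 0, 0, -0.03, 0],
    [0.07, 0, 0, -0.04, 0],
    [0.07, 0, 0, -0.04, 0],
    [0.07, 0, 0, -0.03, 0],
    [0.07, 0, 0, 0, 0],
    [0.07, 0, 0, 0, 0],
  ],
)

```text
time: 7.32
tool_pos: [0.5906, 0.024, 0.1876]
ee_rot: [3.139, -0.007, 0.237]
wrist_force: [0.2, 0.5, -1.1]
width: 0.0697
finger_force: 0.0
```

```bash
python3 d.py 0.504 -0.3935 0.185 0.043
```

```text
t 7.3167 pos [0.5906 0.024  0.1876] rpy [ 3.139 -0.007  0.237] tool d [-0.1822  0.3855  0.0022] turn 0.1939 F [ 0.2  0.5 -1.1] w 0.0697 ff 0.0 q [-0.06  0.18  1.31 -0.    1.65  1.28]
```

Emit:
advance(
  rows=[
    [0.07, 0, 0, 0, -0.12],
    [0.07, 0, 0, 0, -0.12],
    [0.07, 0, 0, 0, -0.12],
    [0.07, 0, 0, 0, -0.12],
    [0.07, 0, 0, 0, -0.12],
    [0.07, 0, 0, 0, -0.12],
    [0.07, 0, 0, 0, -0.12],
    [0.07, 0, 0, 0, -0.12],
    [0.07, 0, 0, 0, -0.12],
    [0.07, 0, 0, 0, -0.12],
    [0.07, 0, 0, 0, -0.12],
    [0.07, 0, 0, 0, -0.057],
    [0.07, 0, 0, 0, 0],
    [0.07, 0, 0, 0, 0],
  ],
)

```text
time: 8.48
tool_pos: [0.5882, 0.0241, 0.1818]
ee_rot: [-3.139, -0.0, 1.612]
wrist_force: [0.7, 0.9, -0.1]
width: 0.0704
finger_force: 0.0
```

Emit:
advance(
  rows=[
    [0.07, -0.0376, -0.0095, 0, 0],
    [0.07, -0.0376, -0.0095, 0, 0],
    [0.07, -0.0376, -0.0095, 0, 0],
    [0.07, -0.0376, -0.0095, 0, 0],
    [0.07, -0.0376, -0.0095, 0, 0],
    [0.07, -0.0376, -0.0095, 0, 0],
    [0.07, -0.0376, -0.0095, 0, 0],
    [0.07, -0.0376, -0.0095, 0, 0],
    [0.07, -0.0376, -0.0095, 0, 0],
    [0.07, -0.0376, -0.0095, 0, 0],
    [0.07, -0.0376, -0.0095, 0, 0],
    [0.07, 0, 0, 0, 0],
    [0.07, 0, 0, 0, 0],
    [0.07, 0, 0, 0, 0],
  ],
)

```text
time: 9.65
tool_pos: [0.5022, -0.3931, 0.1826]
ee_rot: [-3.141, -0.002, 1.613]
wrist_force: [-0.4, 0.3, -0.4]
width: 0.0699
finger_force: 0.0
```

```bash
python3 d.py 0.504 -0.3935 0.04 1.614
```

Run:
```python
from h import *
snap('wrist','w2'); snap('top','top1'); snap('side','side1')
np.set_printoptions(precision=4,suppress=True)
for X in([.4995,-.35,.058],[.507,-.438,.058],[.504,-.3935,.058],[.504,-.3935,.024]): print(proj('w2',X))
```

```text
t 9.65 pos [ 0.5022 -0.3931  0.1826] rpy [-3.141e+00 -2.000e-03  1.613e+00] tool d [-0.0007  0.0019  0.1426] turn -0.0014 F [-0.4  0.3 -0.4] w 0.0699 ff 0.0 q [-0.75  0.29  1.18  0.    1.67 -0.8 ]
[318.1919 175.6449]
[322.2928 270.4901]
[321.177  224.3635]
[320.9794 215.5561]
```

View pics/w2.png

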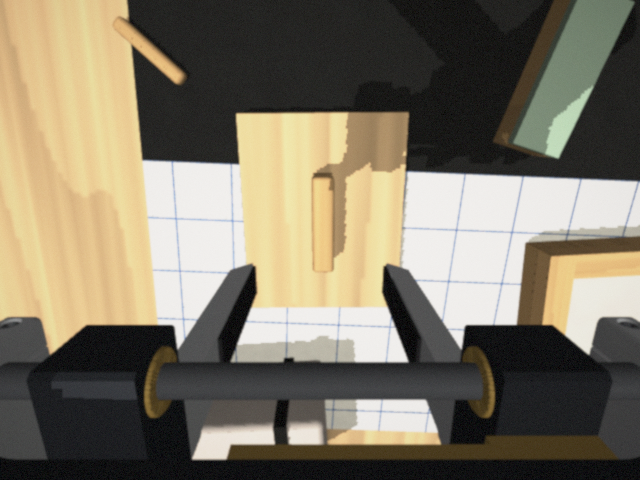

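View pics/side1.png

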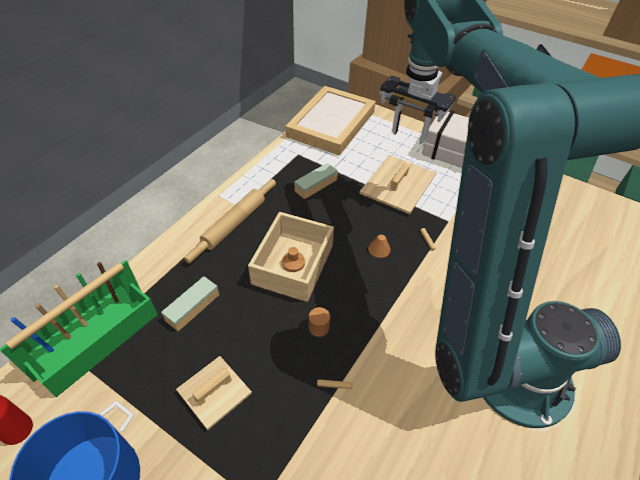

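The wrist view shows the handle from (322,176) to (322,271), where predicted and aligned with the tool. In the side view the master stands in the box at (292,258). Descend onto the handle.

Emit:
advance(
  rows=[
    [0.07, 0, 0.0015, 0.035, 0],
    [0.07, 0, 0, 0.035, 0],
    [0.07, 0, 0, 0.03, 0],
    [0.07, 0, 0, 0.025, 0],
    [0.07, 0, 0, 0.015, 0],
    [0.07, 0, 0, 0.005, 0],
    [0.07, 0, 0, 0, 0],
    [0.07, 0, 0, 0, 0],
  ],
)

```text
time: 10.47
tool_pos: [0.5048, -0.3932, 0.0397]
ee_rot: [3.14, 0.001, 1.615]
wrist_force: [-0.2, 0.3, 0.9]
width: 0.0703
finger_force: 0.0
```

```bash
python3 d.py 0.504 -0.3935 0.031 1.614
```

```text
t 10.4667 pos [ 0.5048 -0.3932  0.0397] rpy [3.140e+00 1.000e-03 1.615e+00] tool d [-0.0002 -0.0008  0.0087] turn 0.0009 F [-0.2  0.3  0.9] w 0.0703 ff 0.0 q [-0.75  0.37  1.37 -0.    1.4  -0.79]
```

Emit:
advance(
  rows=[
    [0.07, 0, 0, 0.006, 0],
    [0.07, 0, 0, 0.002, 0],
    [0.07, 0, 0, 0, 0],
    [0, 0, 0, 0, 0],
    [0, 0, 0, 0, 0],
    [0, 0, 0, 0, 0],
    [0, 0, 0, 0, 0],
    [0, 0, 0, 0, 0],
    [0, 0, 0, 0, 0],
    [0, 0, 0, 0, 0],
    [0, 0, 0, 0, 0],
    [0, 0, 0, 0, 0],
    [0, 0, 0, 0, 0],
    [0, 0, 0, 0, 0],
    [0, 0, 0, 0, 0],
  ],
)

```text
time: 11.72
tool_pos: [0.5042, -0.3936, 0.0305]
ee_rot: [3.141, 0.0, 1.614]
wrist_force: [2.3, -0.1, -0.2]
width: 0.0195
finger_force: 30.0
```

```bash
python3 d.py 0.504 -0.3935 0.031 1.614
```

```text
t 11.7167 pos [ 0.5042 -0.3936  0.0305] rpy [3.141 0.    1.614] tool d [ 0.0001 -0.0002 -0.0005] turn -0.0001 F [ 2.3 -0.1 -0.2] w 0.0195 ff 30.0 q [-0.75  0.37  1.38  0.    1.39 -0.79]
```

Emit:
advance(
  rows=[
    [0, 0, 0, -0.01, 0],
    [0, 0, 0, -0.02, 0],
    [0, 0, 0, -0.03, 0],
    [0, 0, 0, -0.03, 0],
    [0, 0, 0, -0.03, 0],
    [0, 0, 0, -0.02, 0],
    [0, 0, 0, -0.01, 0],
    [0, 0, 0, 0, -0.05],
    [0, 0, 0, 0, -0.05],
    [0, 0, 0, 0, -0.05],
    [0, 0, 0, 0, -0.048],
    [0, 0, 0, 0, 0],
    [0, 0, 0, 0, 0],
  ],
)

```text
time: 12.8
tool_pos: [0.5032, -0.3931, 0.179]
ee_rot: [-3.14, -0.002, 1.81]
wrist_force: [-0.4, 0.5, -2.7]
width: 0.0198
finger_force: 30.0
```

```bash
python3 d.py 0.590 0.024 0.18 1.813
```

```text
t 12.8 pos [ 0.5032 -0.3931  0.179 ] rpy [-3.14e+00 -2.00e-03  1.81e+00] tool d [ 0.3846  0.1833 -0.0004] turn -0.0026 F [-0.4  0.5 -2.7] w 0.0198 ff 30.0 q [-0.75  0.29  1.18 -0.    1.67 -0.99]
```

Lid held (2.7 N, its weight). Carry it over the box.

Emit:
advance(
  rows=[
    [0, 0.01, 0.0048, 0, 0],
    [0, 0.02, 0.0095, 0, 0],
    [0, 0.03, 0.0143, 0, 0],
    [0, 0.03, 0.0143, 0, 0],
    [0, 0.03, 0.0143, 0, 0],
    [0, 0.03, 0.0143, 0, 0],
    [0, 0.03, 0.0143, 0, 0],
    [0, 0.03, 0.0143, 0, 0],
    [0, 0.03, 0.0143, 0, 0],
    [0, 0.03, 0.0143, 0, 0],
    [0, 0.03, 0.0143, 0, 0],
    [0, 0.03, 0.0143, 0, 0],
    [0, 0.03, 0.0143, 0, 0],
    [0, 0.0146, 0.0067, 0, 0],
    [0, 0.01, 0.0048, 0, 0],
    [0, 0, 0, 0, 0],
    [0, 0, 0, 0, 0],
    [0, 0, 0, 0, 0],
  ],
)

```text
time: 14.3
tool_pos: [0.5896, 0.0225, 0.1804]
ee_rot: [-3.141, 0.001, 1.81]
wrist_force: [0.2, 0.3, -3.6]
width: 0.0199
finger_force: 30.0
```

```bash
python3 d.py 0.590 0.024 0.097 1.813
```

```text
t 14.3 pos [0.5896 0.0225 0.1804] rpy [-3.141e+00  1.000e-03  1.810e+00] tool d [0.0014 0.0008 0.0834] turn -0.0026 F [ 0.2  0.3 -3.6] w 0.0199 ff 30.0 q [-0.06  0.18  1.31 -0.    1.65 -0.3 ]
```

Emit:
advance(
  rows=[
    [0, 0.0014, 0.0008, 0.015, 0],
    [0, 0, 0, 0.025, 0],
    [0, 0, 0, 0.015, 0],
    [0, 0, 0, 0, 0],
    [0, 0, 0, 0, 0],
  ],
)

```text
time: 14.72
tool_pos: [0.5895, 0.0238, 0.1245]
ee_rot: [-3.139, -0.0, 1.81]
wrist_force: [-0.1, -0.4, -2.9]
width: 0.0195
finger_force: 30.0
```

```bash
python3 d.py 0.590 0.024 0.097 1.813
```

Run:
```python
from h import *
snap('side','side2')
a=cv2.imread('pics/side2.png')[130:330,210:400]; cv2.imwrite('pics/s2c.png',cv2.resize(a,None,fx=2.9,fy=2.9,interpolation=cv2.INTER_CUBIC))
```

```text
t 14.7167 pos [0.5895 0.0238 0.1245] rpy [-3.139 -0.     1.81 ] tool d [0.     0.0006 0.0275] turn -0.0034 F [-0.1 -0.4 -2.9] w 0.0195 ff 30.0 q [-0.06  0.21  1.4  -0.    1.54 -0.29]
```

View pics/s2c.png

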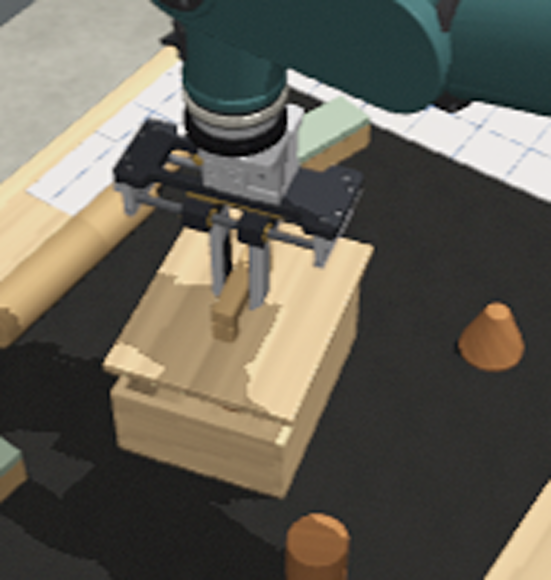

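The lid is level, square with the box and centred above it: corners at (105,368) and (295,420) in the crop, with the box's at (112,385) and (280,440). Lower it gently.

Emit:
advance(
  rows=[
    [0, 0, 0.0005, 0.008, 0],
    [0, 0, 0, 0.008, 0],
    [0, 0, 0, 0.006, 0],
    [0, 0, 0, 0.003, 0],
    [0, 0, 0, 0.001, 0],
    [0, 0, 0, 0, 0],
    [0, 0, 0, 0, 0],
  ],
)

```text
time: 15.35
tool_pos: [0.591, 0.0254, 0.0996]
ee_rot: [3.141, 0.0, 1.812]
wrist_force: [0.3, 0.0, -2.0]
width: 0.0198
finger_force: 30.0
```

```bash
python3 d.py 0.590 0.024 0.0965 1.813
```

```text
t 15.35 pos [0.591  0.0254 0.0996] rpy [3.141 0.    1.812] tool d [-0.0011 -0.0013  0.0031] turn -0.0011 F [ 0.3  0.  -2. ] w 0.0198 ff 30.0 q [-0.05  0.22  1.43 -0.    1.49 -0.29]
```

Emit:
advance(
  rows=[
    [0, 0, 0, 0.0015, 0],
    [0, 0, 0, 0.001, 0],
    [0, 0, 0, 0.001, 0],
    [0, 0, 0, 0, 0],
    [0, 0, 0, 0, 0],
  ],
)

```text
time: 15.77
tool_pos: [0.5911, 0.0253, 0.0965]
ee_rot: [3.141, 0.0, 1.812]
wrist_force: [-0.8, -0.2, -1.6]
width: 0.0197
finger_force: 30.0
```

```bash
python3 d.py 0.590 0.024 0.0965 1.813
```

```text
t 15.7667 pos [0.5911 0.0253 0.0965] rpy [3.141 0.    1.812] tool d [-0.001  -0.0013 -0.    ] turn -0.0012 F [-0.8 -0.2 -1.6] w 0.0197 ff 30.0 q [-0.05  0.22  1.43 -0.    1.48 -0.29]
```

Emit:
advance(
  rows=[
    [0, 0, 0, 0.001, 0],
    [0, 0, 0, 0.001, 0],
    [0, 0, 0, 0, 0],
    [0, 0, 0, 0, 0],
  ],
)

```text
time: 16.1
tool_pos: [0.5911, 0.0253, 0.0965]
ee_rot: [3.14, 0.001, 1.812]
wrist_force: [-3.9, 1.1, 6.6]
width: 0.0197
finger_force: 30.0
```

```bash
python3 d.py 0.590 0.024 0.0965 1.813
```

```text
t 16.1 pos [0.5911 0.0253 0.0965] rpy [3.140e+00 1.000e-03 1.812e+00] tool d [-0.001  -0.0014 -0.    ] turn -0.0012 F [-3.9  1.1  6.6] w 0.0197 ff 30.0 q [-0.05  0.22  1.43 -0.    1.48 -0.29]
```

Seated on the rim (6.6 N up at the expected height). Release and withdraw.

Emit:
advance(
  rows=[
    [0.06, 0, 0, 0, 0],
    [0.06, 0, 0, 0, 0],
    [0.06, 0, 0, 0, 0],
    [0.06, 0, 0, 0, 0],
    [0.06, 0, 0, 0, 0],
    [0.06, 0, 0, 0, 0],
    [0.06, 0, 0, 0, 0],
    [0.06, 0, 0, 0, 0],
    [0.06, 0, 0, -0.01, 0],
    [0.06, 0, 0, -0.03, 0],
    [0.06, 0, 0, -0.04, 0],
    [0.06, 0, 0, -0.04, 0],
    [0.06, 0, 0, -0.03, 0],
    [0.06, 0, 0, 0, 0],
  ],
)

```text
time: 17.27
tool_pos: [0.594, 0.0252, 0.2543]
ee_rot: [3.126, 0.005, 1.812]
wrist_force: [0.1, 0.3, 1.4]
width: 0.0598
finger_force: 0.0
```

Emit:
advance(
  rows=[
    [0.06, -0.04, 0, 0, 0],
    [0.06, -0.04, 0, 0, 0],
    [0.06, -0.04, 0, 0, 0],
    [0.06, -0.04, 0, 0, 0],
    [0.06, -0.04, 0, 0, 0],
    [0.06, -0.04, 0, 0, 0],
    [0.06, 0, 0, 0, 0],
    [0.06, 0, 0, 0, 0],
  ],
)

```text
time: 17.93
tool_pos: [0.6478, -0.21, 0.2425]
ee_rot: [-3.14, -0.001, 1.808]
wrist_force: [-0.0, 0.6, 0.0]
width: 0.0606
finger_force: 0.0
```

Run:
```python
from h import *
snap('side','side3'); snap('top','top3')
a=cv2.resize(cv2.imread('pics/side3.png')[180:320,230:350],None,fx=3.3,fy=3.3,interpolation=cv2.INTER_CUBIC)
b=cv2.resize(cv2.imread('pics/top3.png')[150:290,270:390],None,fx=3.3,fy=3.3,interpolation=cv2.INTER_CUBIC)
cv2.imwrite('pics/end.png',np.hstack([a,b]))
```

```text
(no output)
```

View pics/end.png

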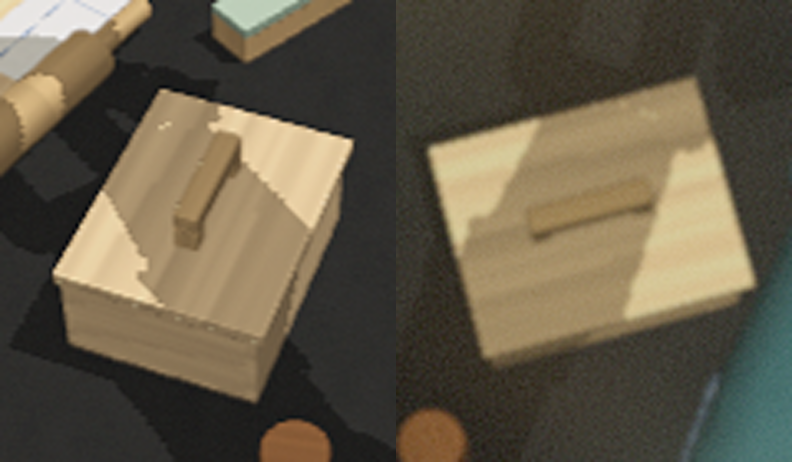

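The lid sits flat and square on the box in both views, with no gap along the rim (corners at (55,275), (160,90), (352,140) and (262,335) in the left half). Hand in.

```bash
python3 -c "
from bench import robot
print(robot.close_job())"
```

```text
the job is handed in; nothing more can be done
None
```

I stood the master upright in the box, seated the larger lid flat and square on the rim, left the small lid untouched, and handed the job in at about 18 s; no verdict was printed.

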